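# Shut off the carving bench's air

### The job

Push the cover of the grey air box fully aside by its black rib, then push the red valve handle all the way round to shut, a quarter turn anticlockwise. Leave the blue valve handle as it is, leave the mallet, torch, jar and tray where they stand, and leave the cover open.

Things in the scene. Friction and masses are not known exactly. Their poses are not given: they have to be found in the camera images.
- air_box: fixed grey air box, 315 (x) by 344 mm (y), side rails 75 mm high. Origin on the bench under the centre of the valve bay; x points away from the robot within 0.3 rad, y left, z up. Bay inside: x -72 to 70, y -166 to 166 mm, front wall 60 mm high. Valve stems at x -40 mm and y -80 or +60 mm; red and blue may swap. Beyond x = 70 a closed housing 60 mm high, over which the cover slides
- cover (a joint): slide of the flat aluminium cover along the box's +x, away from the robot, m: 0 = shut, 0.15 = fully aside, at its stop. It starts between 0 and 0.025. It is captive in the side rails, cannot be lifted, needs about 3 N and stays where it is left. Cover plate 160 by 318 mm, top 68 mm above the bench
- cover_rib (a point): centre of the upright black rib on the cover by which it is pushed: 8 mm thick along the box's x, 140 mm long along the box's y, from 68 to 86 mm above the bench. It stands 70 mm behind (on the -x side of) the cover's centre, 10 mm from the cover's near edge
- red_handle (a joint): turn of the red lever handle about its vertical stem, rad: 0 = open, lever along the box's +x; grows anticlockwise seen from above; 1.571 = shut, at its stop, lever along the box's +y. Starts between 0 and 0.35. It takes about 0.15 N m (2.5 N at the grip point) and stays where it is left
- red_pivot (a point): point on the vertical stem axis of the valve with the red handle, half-way up the lever (50 mm above the bench)
- red_grip (a point): point on the mid-line of the red lever, 60 mm from its stem axis, 50 mm above the bench. The red plastic grip is a bar 14 mm wide and 16 mm high (42 to 58 mm above the bench), reaching from 20 to 78 mm from the stem axis
- blue_handle (a joint): turn of the blue lever handle about its vertical stem, rad: 0 = open, lever along the box's +x; grows anticlockwise seen from above; 1.571 = shut, at its stop, lever along the box's +y. Starts between 0 and 0.35. It takes about 0.15 N m (2.5 N at the grip point) and stays where it is left
- blue_pivot (a point): point on the vertical stem axis of the valve with the blue handle, half-way up the lever (50 mm above the bench)
- blue_grip (a point): point on the mid-line of the blue lever, 60 mm from its stem axis, 50 mm above the bench. The blue plastic grip is a bar 14 mm wide and 16 mm high (42 to 58 mm above the bench), reaching from 20 to 78 mm from the stem axis
- mallet_mid (a point): wooden carver's mallet standing on its head, 120 mm high, 72 mm thick, at the right of the box; point half-way up its axis
- torch_mid (a point): black torch standing upright, 100 mm high, 34 mm thick, at the right of the box; point half-way up its axis
- jar_mid (a point): amber wax jar with a steel lid, 70 mm high, 64 mm thick, at the left of the box; point half-way up its axis
- tray_mid (a point): blue open plastic tray 130 by 90 mm, 45 mm high, at the left of the box; point at its middle, half-way up

How it is judged (in metres and radians):
On the way, in this order (a step that is already met when the one before it is completed fails the run):
1. the cover is pushed fully aside (value of joint cover above 0.135 m and value of joint red_handle below 0.6 rad), for 0.2 s.
2. the red handle is pushed shut (value of joint red_handle above 1.45 rad and value of joint cover above 0.13 m), for 0.2 s.
At the end, for the whole second after the job is handed in: The cover stands open by more than 130 of its 150 mm, the red handle rests within 0.12 rad of its shut stop (more than 1.45 rad), the blue handle's grip point is within 12 mm of where it was, and mallet, torch, jar and tray are within 20 mm of where they stood (all of step 2 and velocity of joint red_handle between -0.05 and 0.05 rad/s and distance of blue_grip from where it was at the start of the episode below 0.012 m and distance of each of mallet_mid, torch_mid, jar_mid, tray_mid from where it was at the start of the episode below 0.02 m); the robot touches nothing.
It fails at once if the blue handle is moved (its grip point by more than 12 mm) (distance of blue_grip from where it was at the start of the episode above 0.012 m).
It fails at once if the mallet is lifted, carried or pushed away (moved by more than 20 mm) (distance of mallet_mid from where it was at the start of the episode above 0.02 m).
It fails at once if the torch is lifted, carried or pushed away (moved by more than 20 mm) (distance of torch_mid from where it was at the start of the episode above 0.02 m).
It fails at once if the wax jar is lifted, carried or pushed away (moved by more than 20 mm) (distance of jar_mid from where it was at the start of the episode above 0.02 m).
It fails at once if the blue tray is lifted, carried or pushed away (moved by more than 20 mm) (distance of tray_mid from where it was at the start of the episode above 0.02 m).
It also fails if it takes over 50 s, if anything falls off the work surface, if the arm or the gripper's body presses on something with over 40 N, if the wrist force passes 120 N, or if a joint passes its speed limit or range.

### The arm

A 7-joint arm with a two-finger parallel gripper is mounted at the origin on the work surface. World frame = base frame: x ahead of the robot, y to its left, z up, the work surface at z = 0. Lengths are in m, angles in degrees, forces in N, time in s.
With the tool pointing down it reaches from about 0.425 to 0.875 m from the base axis. Payload 4.7 kg.
Tool frame: the origin (TCP) lies at the very end of the fingers, on their centre line; the grasp point (between the pads) lies 19 mm behind it; z points along the fingers, x is the direction in which the jaws open and shut, and the axes are right-handed (so a half turn about z gives the same grasp; the last joint's range is limited). The gripper opens to 87 mm and grips with 3 to 60 N. Pads are 19 mm wide; open, the fingers measure 117 mm over their backs; the gripper's body (75 mm by 190 mm) begins 51 mm behind the grasp point.
Start: joints at [71.969, 18.392, -4.016, 83.108, 1.295, 78.541, -3.26], TCP at [0.21, -0.615, 0.223] pointing down, gripper open.
Joint ranges: [-163.93, 163.93], [-17.29, 119.83], [-79.2, 71.16], [3.27, 140.29], [-89.18, 269.18], [5.43, 117.66], [-154.24, 154.24]. Speed limits (degrees/s): [147.25, 147.25, 180, 180, 180, 180, 180].

### API

Orientations are given as [roll, pitch, yaw] about the fixed x, y, z axes, in that order (R = Rz(yaw) Ry(pitch) Rx(roll)).
In Python, from cell import get_obs, viewer, env gives the robot as it stands.
- The arm moves only by the tool jog_arm, never from a script. Its argument "moves" is a list of rows, each a list of 7 numbers: the finger opening in cm, from 0 to 8.7, then the shift along the tool's x, y, z in cm, then the turn, a rotation vector about the tool's x, y, z in rad. In form: [[hand, x, y, z, rx, ry, rz], ...]. A call has 1 to 12 rows; each row is the pose to reach, as a shift and turn from the pose measured when the call began, along the tool's axes at that moment; what a row does not reach only later rows make up. A row lasts 1/12 s, in which the tool goes at most 41.7 mm and 7.16 degrees, less where a joint would pass 70% of its speed; a pose out of reach is approached as far as the arm can. A call with a gripper value outside its range is refused whole. The fingers move at their own pace and stop on an object; "squeeze" is the grip in N (left out, the last holds). Time passes only in rows, so rows that repeat a pose let the fingers close. It gives the time, the measured TCP pose, the force and the opening at its end, in the units of the state.
- get_obs(): the state, without advancing time (a new reading comes with each control period).
- viewer.read_camera(name): name is "side" or "top" or "wrist"; returns the picture (420x560x3 uint8, red, green, blue); there is no depth.
- viewer.camera_params(name): a dict with "fx", "fy", "cx", "cy" (pixels), "extrinsics" (4x4, takes a point from camera to world coordinates). Camera axes: x right, y up, looking along -z (the intrinsics and any distortion apply to the point x, -y, -z); pixel columns grow to the right and rows downward; lengths in m; the calibration is good to about 2 mm. A picture is of the moment at which its call begins: read the wrist's pose just before it. camera_params takes no time and is no camera call; for the wrist camera it gives the pose at the moment of the call.
- env.sign_off(): hands the job in, once; it reports no verdict.
The state is a dict: "time_s": time; "qpos": joint angles; "joint_velocities": joint speeds; "effort": joint torques, N m; "tool_pos": TCP position; "tool_rot": TCP orientation; "force": force on the tool from outside, world axes, zero at the start; "wrist_torque": the same for the moment, N m; "grip_width": finger opening in m.
Only numpy, scipy, OpenCV 4.12 (cv2) and the standard library are available. Lean on these libraries where they do the work, as an engineer would, in place of code of your own. Each camera call takes 0.05 s, during which the arm holds its last target. There are 200 camera calls.

## Working session

There is one attempt and no reset: what is moved stays moved. The work goes in short steps, Python scripts to look and compute and a tool call to move; the robot and the scene stay as the last step left them, time stands still between calls to the robot, and variables do not carry over. Pictures are saved under pics/ and viewed, and the job is handed in when it is done.

Besides the shell and the picture viewer there is one more tool, called after "Call:" as name(argument=value, ...), one argument or row to a line, values as JSON. jog_arm: Moves the arm, as the interface text tells. Its arguments: {"type":"object","properties":{"moves":{"type":"array"},"squeeze":{"type":"number"}},"required":["moves"]}

```bash
ls; mkdir -p pics
python3 - <<'E'
from cell import get_obs, viewer, env
import cv2
o=get_obs(); print(o)
for n in ("top","side"):
    cv2.imwrite(f"pics/{n}0.png",viewer.read_camera(n)[:,:,::-1]); print(n,viewer.camera_params(n))
E
```

```text
pics
{'time_s': 0.0, 'qpos': array([71.96964415, 18.43782627, -4.01597098, 83.17624082,  1.29641268,
       78.53880964, -3.25983319]), 'joint_velocities': array([ 0.01795709, -0.10604175, -0.02057307, -0.11999306,  0.0282541 ,
       -0.01233846, -0.13654648]), 'effort': array([-1.21813091e-04, -4.91287029e+01, -4.03951239e-01, -3.12532961e+01,
       -6.38588704e-02,  4.40629700e-02,  1.73648696e-04]), 'tool_pos': array([ 0.20965305, -0.61467749,  0.22146381]), 'tool_rot': array([ 1.79993019e+02,  1.07553675e-01, -7.11590056e+01]), 'force': array([-0.06164279,  0.22570682, -0.25061758]), 'wrist_torque': array([-0.02220384, -0.01987971,  0.00210236]), 'grip_width': 0.08681249826795119}
top {'fx': 418.4533884028032, 'fy': 418.4533884028032, 'cx': 278.06289662193717, 'cy': 211.03856518778053, 'extrinsics': array([[ 9.47615853e-04,  9.97851749e-01, -6.55056382e-02,
         5.11882853e-01],
       [-9.99999515e-01,  9.63208188e-04,  2.06449131e-04,
         7.17350385e-02],
       [ 2.69101194e-04,  6.55054108e-02,  9.97852178e-01,
         9.39943222e-01],
       [ 0.00000000e+00,  0.00000000e+00,  0.00000000e+00,
         1.00000000e+00]])}
side {'fx': 387.94070297707157, 'fy': 387.94070297707157, 'cx': 277.1076610233497, 'cy': 206.9267214251716, 'extrinsics': array([[ 0.81990429,  0.41798915, -0.39120587,  0.19686573],
       [-0.57222033,  0.5769483 , -0.58283321, -0.51817516],
       [-0.01791239,  0.7017234 ,  0.71222427,  0.80215421],
       [ 0.        ,  0.        ,  0.        ,  1.        ]])}
```

View pics/top0.png

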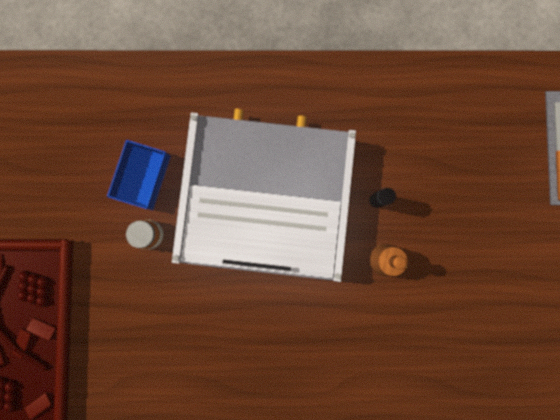

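View pics/side0.png

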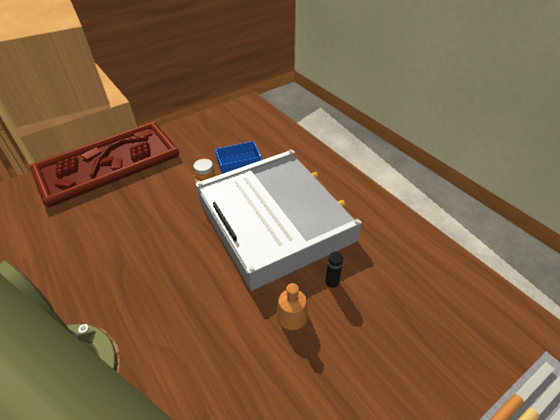

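The top view shows the rib running from (222,262) to (293,269) and the box rail corners near (193,115), (352,132), (177,262) and (338,279). Next I cast rays through these.

```bash
cat > h.py <<'E'
from cell import get_obs, viewer, env
import cv2, numpy as np
def ray(p,uv,z):
    "pixels -> world points on plane height z"
    uv=np.atleast_2d(np.asarray(uv,float)); T=p["extrinsics"]
    d=np.c_[(uv[:,0]-p["cx"])/p["fx"],-(uv[:,1]-p["cy"])/p["fy"],-np.ones(len(uv))]@T[:3,:3].T
    return T[:3,3]+d*((z-T[2,3])/d[:,2])[:,None]
def state():
    o=get_obs(); print("t",round(o["time_s"],2),"tcp",o["tool_pos"].round(4),o["tool_rot"].round(1),"F",o["force"].round(1),"w",round(o["grip_width"],3)); return o
def local(o,t):
    from scipy.spatial.transform import Rotation as R
    return R.from_euler("xyz",o["tool_rot"],degrees=True).inv().apply(np.asarray(t)-o["tool_pos"])*100
E
python3 - <<'E'
from h import *
im=cv2.imread("pics/top0.png"); p=viewer.camera_params("top")
c=im[240:285,190:330].max(2); m=(c<70).astype('uint8')
n,l,s,ce=cv2.connectedComponentsWithStats(m)
k=1+s[1:,4].argmax(); v,u=np.where(l==k); 
pts=np.c_[u+190,v+240].astype(float); r=cv2.minAreaRect(pts.astype('float32')); print(r,s[k])
print("rib",ray(p,cv2.boxPoints(r),.086).round(4), ray(p,[r[0]],.086))
print("corners",ray(p,[(190,114),(355,131),(173,262),(342,281)],.075).round(4))
g=ray(p,[(143,234),(386,198),(392,262),(137,175)],.05).round(3);print("jar torch mallet tray",g)
cv2.imwrite("pics/zoom0.png",cv2.resize(im[100:300,160:370],None,fx=3.8,fy=3,interpolation=3)[:, :800])
E
```

```text
((256.51220703125, 264.8902587890625), (65.48590087890625, 2.0981991291046143), 6.340191841125488) [ 34  21  66   9 130]
rib [[0.4636 0.1814 0.086 ]
 [0.4678 0.181  0.086 ]
 [0.4533 0.0489 0.086 ]
 [0.4491 0.0494 0.086 ]] [[0.45845589 0.11515824 0.086     ]]
corners [[ 0.773   0.257   0.075 ]
 [ 0.7371 -0.0897  0.075 ]
 [ 0.4635  0.2873  0.075 ]
 [ 0.4251 -0.0596  0.075 ]]
jar torch mallet tray [[ 0.521  0.358  0.05 ]
 [ 0.598 -0.159  0.05 ]
 [ 0.463 -0.169  0.05 ]
 [ 0.647  0.374  0.05 ]]
```

View pics/zoom0.png

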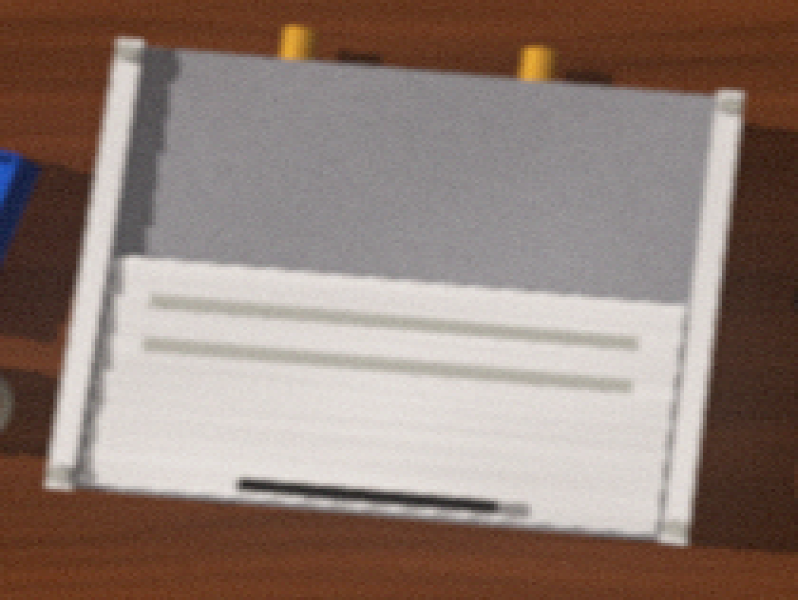

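Call:
jog_arm(
  moves=[
    [0,-20.8,-27.2,1,0,0,0.435],
    [0,-20.8,-27.2,1,0,0,0.435],
    [0,-20.8,-27.2,1,0,0,0.435],
    [0,-20.8,-27.2,1,0,0,0.435],
    [0,-20.8,-27.2,1,0,0,0.435],
    [0,-20.8,-27.2,1,0,0,0.435],
    [0,-20.8,-27.2,1,0,0,0.435],
    [0,-20.8,-27.2,1,0,0,0.435],
    [0,-20.8,-27.2,1,0,0,0.435],
    [0,-20.8,-27.2,1,0,0,0.435],
    [0,-20.8,-27.2,1,0,0,0.435],
  ],
)

```text
time_s: 1.02
tool_pos: [0.3999, -0.3297, 0.2117]
tool_rot: [179.9, 0.1, -96.0]
force: [0.3, -0.3, 0.1]
grip_width: 0.0215
```

Call:
jog_arm(
  moves=[
    [0,-44.5,1.3,3,0,0,0],
    [0,-44.5,1.3,3,0,0,0],
    [0,-44.5,1.3,3,0,0,0],
    [0,-44.5,1.3,3,0,0,0],
    [0,-44.5,1.3,3,0,0,0],
    [0,-44.5,1.3,3,0,0,0],
    [0,-44.5,1.3,3,0,0,0],
    [0,-44.5,1.3,3,0,0,0],
    [0,-44.5,1.3,3,0,0,0],
    [0,-44.5,1.3,3,0,0,0],
    [0,-44.5,1.3,3,0,0,0],
    [0,-44.5,1.3,3,0,0,0],
  ],
)

```text
time_s: 2.02
tool_pos: [0.4334, 0.1193, 0.1825]
tool_rot: [179.9, 0.2, -95.6]
force: [-0.3, -0.3, 0.7]
grip_width: 0.0002
```

Run:
```python
from h import *
o=state()
p=viewer.camera_params("wrist"); im=viewer.read_camera("wrist")[:,:,::-1]; cv2.imwrite("pics/w1.png",im); print(p)
cv2.imwrite("pics/s1.png",viewer.read_camera("side")[:,:,::-1])
```

```text
t 2.02 tcp [0.4334 0.1193 0.1825] [179.9   0.2 -95.6] F [-0.3 -0.3  0.7] w 0.0
{'fx': 374.54497207068874, 'fy': 374.54497207068874, 'cx': 282.97779420636044, 'cy': 210.3125014858096, 'extrinsics': array([[-0.09679061,  0.95382625,  0.28433617,  0.51155264],
       [-0.99529754, -0.091668  , -0.03130138,  0.11047817],
       [-0.00379155, -0.28602877,  0.95821353,  0.34452643],
       [ 0.        ,  0.        ,  0.        ,  1.        ]])}
```

View pics/w1.png

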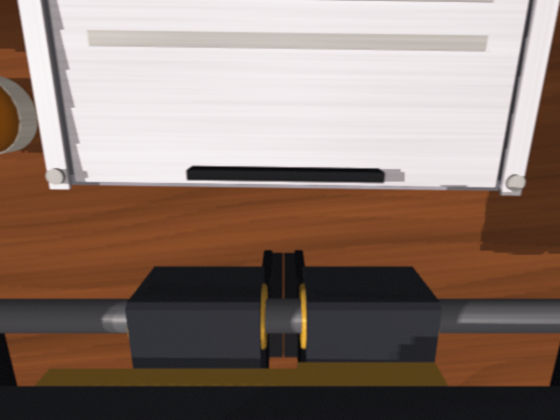

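View pics/s1.png

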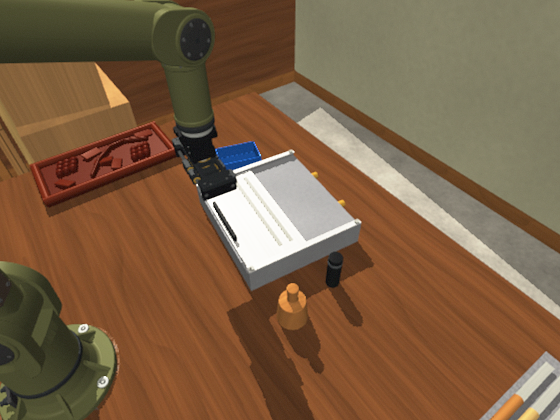

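The wrist view shows the rib at rows 167–182 and columns 188–384, with the cover edge just below it at row 185. The fingers are clear of both.

Run:
```python
from h import *
p=viewer.camera_params("wrist");o=state()
for uv,z in [((188,180),.068),((384,182),.068),((188,168),.086),((384,170),.086),((58,189),.075),((512,195),.075)]:
    w=ray(p,[uv],z)[0]; print(uv,w.round(4),local(o,w).round(2))
```

```text
t 2.12 tcp [0.4337 0.1133 0.1821] [179.9   0.  -96. ] F [ 0.5 -1.  -0.1] w 0.0
(188, 180) [0.4608 0.1816 0.068 ] [-7.07 -2.   11.42]
(384, 182) [0.444  0.0351 0.068 ] [ 7.67 -1.87 11.4 ]
(188, 168) [0.4725 0.175  0.086 ] [-6.54 -3.24  9.61]
(384, 170) [0.457  0.0394 0.086 ] [ 7.11 -3.11  9.6 ]
(58, 189) [0.4653 0.2762 0.075 ] [-16.52  -1.46  10.72]
(512, 195) [ 0.4261 -0.0571  0.075 ] [17.04 -1.05 10.7 ]
```

Call:
jog_arm(
  moves=[
    [0,0.3,0,4,0,0,0],
    [0,0.3,0,8,0,0,0],
    [0,0.3,0,10.6,0,0,0],
    [0,0.3,0,10.6,0,0,0],
    [0,0.3,0,10.6,0,0,0],
  ],
)

```text
time_s: 2.53
tool_pos: [0.4326, 0.1081, 0.0754]
tool_rot: [179.7, 0.0, -96.2]
force: [1.1, 0.1, -0.3]
grip_width: 0.0003
```

Run:
```python
from h import *
state()
cv2.imwrite("pics/w2.png",viewer.read_camera("wrist")[:,:,::-1])
```

```text
t 2.53 tcp [0.4326 0.1081 0.0754] [179.7   0.  -96.2] F [ 1.1  0.1 -0.3] w 0.0
```

View pics/w2.png

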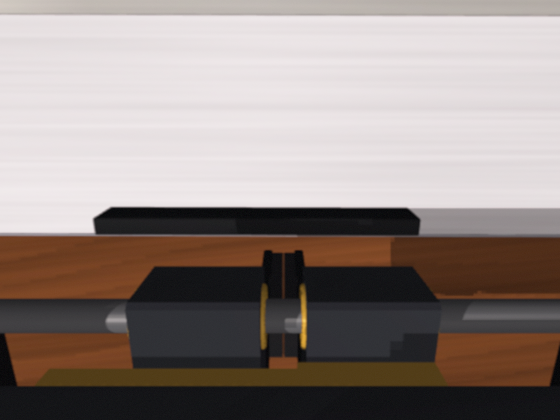

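The fingers are behind the rib and level with it, so I push along +x of the box.

Call:
jog_arm(
  moves=[
    [0,0,-0.8,0,0,0,0],
    [0,0,-1.6,0,0,0,0],
    [0,0,-2.6,0,0,0,0],
    [0,0,-3.8,0,0,0,0],
    [0,0,-5,0,0,0,0],
    [0,0,-6.2,0,0,0,0],
    [0,0,-7.4,0,0,0,0],
    [0,0,-8.6,0,0,0,0],
    [0,0,-9.8,0,0,0,0],
    [0,0,-11,0,0,0,0],
    [0,0,-12.2,0,0,0,0],
    [0,0,-13.4,0,0,0,0],
  ],
)

```text
time_s: 3.58
tool_pos: [0.5689, 0.0937, 0.0773]
tool_rot: [179.9, 0.0, -96.2]
force: [-3.6, -0.5, 3.6]
grip_width: 0.0005
```

Run:
```python
from h import *
state()
cv2.imwrite("pics/w3.png",viewer.read_camera("wrist")[:,:,::-1])
```

```text
t 3.58 tcp [0.5689 0.0937 0.0773] [179.9   0.  -96.2] F [-3.6 -0.5  3.6] w 0.001
```

View pics/w3.png

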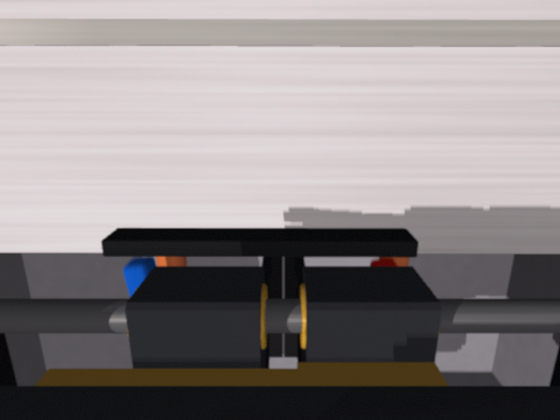

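Contact is holding with about 3.6 N of push. Blue is on the left and red on the right. I continue slowly to the stop.

Call:
jog_arm(
  moves=[
    [0,0,-0.5,0,0,0,0],
    [0,0,-1.0,0,0,0,0],
    [0,0,-1.4,0,0,0,0],
    [0,0,-1.8,0,0,0,0],
    [0,0,-2.1,0,0,0,0],
  ],
)

```text
time_s: 4.05
tool_pos: [0.5889, 0.0913, 0.0774]
tool_rot: [179.6, -0.0, -96.3]
force: [-19.1, 0.5, 12.9]
grip_width: 0.0005
```

The force has risen to 19 N, so the cover is at its stop. I hold briefly, back off, lift and look.

Call:
jog_arm(
  moves=[
    [0,0,0,0,0,0,0],
    [0,0,0,0,0,0,0],
    [0,0,0,0,0,0,0],
    [0,0,0.8,0,0,0,0],
    [0,0,1.5,-3,0,0,0],
    [0,0,3.5,-7,0,0,0],
    [0,0,6.5,-10,0,0,0],
    [0,0,9.5,-12,0,0,0],
    [0,0,12.5,-14,0,0,0],
    [0,0,12.5,-14,0,0,0],
    [0,0,12.5,-14,0,0,0],
  ],
)

```text
time_s: 4.97
tool_pos: [0.4664, 0.1047, 0.2204]
tool_rot: [-179.9, -0.2, -96.3]
force: [-0.3, -1.3, 0.2]
grip_width: 0.0004
```

Run:
```python
from h import *
o=state()
im=viewer.read_camera("wrist")[:,:,::-1];p=viewer.camera_params("wrist"); cv2.imwrite("pics/w4.png",im)
np.save("p4.npy",p); hsv=cv2.cvtColor(im,cv2.COLOR_BGR2HSV)
M={"red":cv2.inRange(hsv,(0,180,90),(4,255,255))|cv2.inRange(hsv,(174,180,90),(180,255,255)),"blue":cv2.inRange(hsv,(105,150,80),(125,255,255))}
for k,m in M.items():
    n,l,s,c=cv2.connectedComponentsWithStats(m)
    for i in range(1,n):
        if s[i,4]>150:
            v,u=np.where(l==i); r=cv2.minAreaRect(np.c_[u,v].astype('float32')); print(k,s[i],r,ray(p,cv2.boxPoints(r),.058).round(4).tolist())
t=viewer.read_camera("top")[:,:,::-1]; cv2.imwrite("pics/t4.png",t)
```

```text
t 4.97 tcp [0.4664 0.1047 0.2204] [-179.9   -0.2  -96.3] F [-0.3 -1.3  0.2] w 0.0
red [ 341   79   24   69 1129] ((352.6875305175781, 113.27529907226562), (68.70532989501953, 17.47186279296875), 83.21102905273438) [[0.5535, 0.0468, 0.058], [0.5536, 0.0326, 0.058], [0.4976, 0.0286, 0.058], [0.4975, 0.0435, 0.058]]
blue [   0    0   15   94 1346] ((7.0, 46.5), (93.0, 14.0), 90.0) [[0.6403, 0.303, 0.058], [0.6391, 0.2923, 0.058], [0.5728, 0.3137, 0.058], [0.574, 0.3251, 0.058]]
blue [ 178   78   29   70 1166] ((192.38294982910156, 112.26040649414062), (69.97992706298828, 17.307870864868164), 79.2156982421875) [[0.5685, 0.1784, 0.058], [0.5695, 0.1642, 0.058], [0.5136, 0.1629, 0.058], [0.5124, 0.1778, 0.058]]
```

View pics/w4.png

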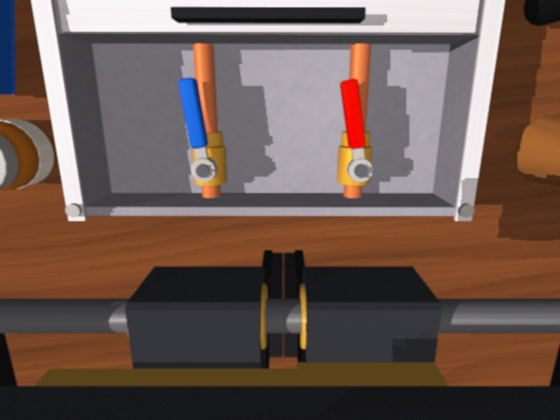

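View pics/t4.png

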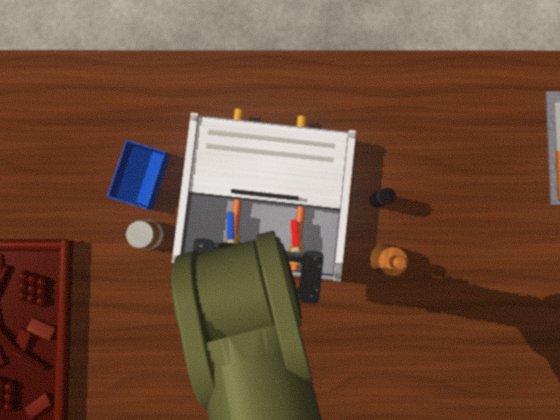

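The cover is fully aside. Red is the right valve, with its lever from about (345,82) to the stem at (359,170). That puts the stem near world (0.4775, 0.0345) and the turn at about 0.17 rad. I move to the right of the lever.

Call:
jog_arm(
  moves=[
    [0,3.5,-2.3,1,0,0,0],
    [0,7,-4.6,4,0,0,0],
    [0,10.5,-6.8,7,0,0,0],
    [0,10.5,-6.8,10,0,0,0],
    [0,10.5,-6.8,10,0,0,0],
    [0,10.5,-6.8,10,0,0,0],
  ],
)

```text
time_s: 5.57
tool_pos: [0.5198, -0.0089, 0.1135]
tool_rot: [179.2, 0.1, -96.5]
force: [-0.5, 0.8, 0.4]
grip_width: 0.0005
```

Run:
```python
from h import *
o=state()
p=np.load("p4.npy",allow_pickle=True).item()
print("stem",ray(p,[(360,170)],.06),"rib near",ray(p,[(174,19),(365,21)],.068),"front",ray(p,[(75,218),(463,218)],.075))
cv2.imwrite("pics/w5.png",viewer.read_camera("wrist")[:,:,::-1])
cv2.imwrite("pics/s5.png",cv2.resize(viewer.read_camera("side")[130:310,170:390,::-1],None,fx=3,fy=3))
```

```text
t 5.57 tcp [ 0.5198 -0.0089  0.1135] [ 1.792e+02  1.000e-01 -9.650e+01] F [-0.5  0.8  0.4] w 0.001
stem [[0.47805423 0.03463406 0.06      ]] rib near [[0.61063951 0.17018114 0.068     ]
 [0.59357161 0.02661794 0.068     ]] front [[ 0.46632265  0.28240624  0.075     ]
 [ 0.429749   -0.04842971  0.075     ]]
```

View pics/w5.png

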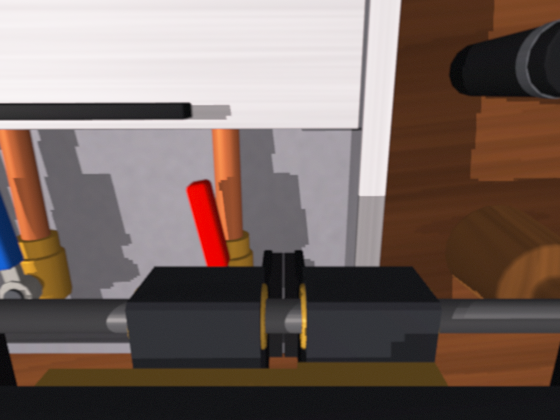

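View pics/s5.png

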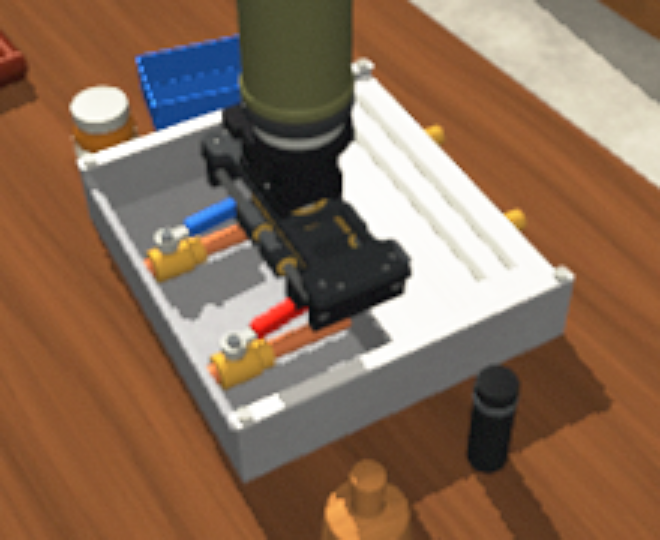

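Call:
jog_arm(
  moves=[
    [0,0,0,3,0,0,0],
    [0,0,0,5.5,0,0,0],
    [0,0,0,6.6,0,0,0],
    [0,0,0,6.6,0,0,0],
    [0,0,0,6.6,0,0,0],
  ],
)

```text
time_s: 6.08
tool_pos: [0.5227, -0.0053, 0.0529]
tool_rot: [179.8, 0.1, -96.2]
force: [0.3, 0.8, -0.2]
grip_width: 0.0002
```

Call:
jog_arm(
  moves=[
    [0,0,0,0.6,0,0,0],
    [0,-0.7,-0.2,0.6,0,0,0],
    [0,-1.4,-0.3,0.6,0,0,0],
    [0,-2.0,-0.5,0.6,0,0,0],
    [0,-2.6,-0.6,0.6,0,0,0],
    [0,-3.2,-0.7,0.6,0,0,0],
    [0,-3.7,-0.7,0.6,0,0,0],
    [0,-4.3,-0.6,0.6,0,0,0],
    [0,-4.9,-0.5,0.6,0,0,0],
    [0,-5.4,-0.4,0.6,0,0,0],
  ],
)

```text
time_s: 6.92
tool_pos: [0.5324, 0.0481, 0.0469]
tool_rot: [179.8, 0.1, -96.2]
force: [0.0, -4.7, -0.8]
grip_width: 0.0004
```

Run:
```python
from h import *
o=state()
R=np.array([[.9945,-.1045],[.1045,.9945]]); print("box rel stem mm",(R@(o["tool_pos"][:2]-[.478,.0346])*1000).round(1))
cv2.imwrite("pics/s6.png",cv2.resize(viewer.read_camera("side")[130:310,170:390,::-1],None,fx=3,fy=3))
cv2.imwrite("pics/w6.png",viewer.read_camera("wrist")[:,:,::-1])
```

```text
t 6.92 tcp [0.5324 0.0481 0.0469] [ 1.798e+02  1.000e-01 -9.620e+01] F [ 0.  -4.7 -0.8] w 0.0
box rel stem mm [52.7 19.1]
```

View pics/s6.png

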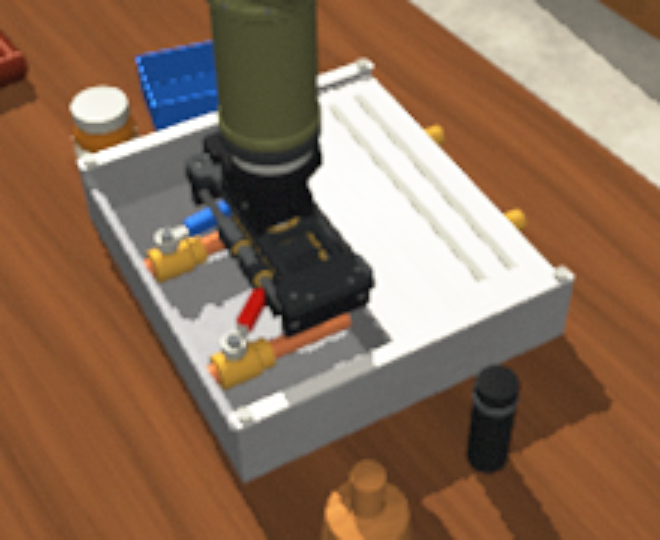

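View pics/w6.png

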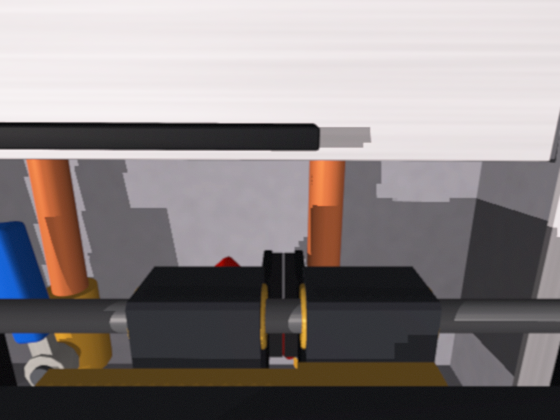

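The handle is turning as planned, at about 0.8 rad, with the blue one untouched. I carry on round the arc to the stop.

Call:
jog_arm(
  moves=[
    [0,-0.4,0.2,0,0,0,0],
    [0,-0.8,0.4,0,0,0,0],
    [0,-1.2,0.7,0,0,0,0],
    [0,-1.5,1.0,0,0,0,0],
    [0,-2.0,1.5,0,0,0,0],
    [0,-2.5,2.2,0,0,0,0],
    [0,-2.8,2.9,0,0,0,0],
    [0,-3.0,3.3,0,0,0,0],
    [0,-3.1,3.6,0,0,0,0],
    [0,-3.1,3.8,0,0,0,0],
    [0,-3.1,3.9,0,0,0,0],
  ],
)

```text
time_s: 7.93
tool_pos: [0.5001, 0.0849, 0.0479]
tool_rot: [-179.8, 0.3, -96.1]
force: [12.3, -2.0, -8.7]
grip_width: 0.0005
```

Run:
```python
from h import *
o=state()
R=np.array([[.9945,-.1045],[.1045,.9945]]); print("box rel stem mm",(R@(o["tool_pos"][:2]-[.478,.0346])*1000).round(1))
cv2.imwrite("pics/s7.png",cv2.resize(viewer.read_camera("side")[130:310,170:390,::-1],None,fx=3,fy=3))
```

```text
t 7.93 tcp [0.5001 0.0849 0.0479] [-179.8    0.3  -96.1] F [12.3 -2.  -8.7] w 0.001
box rel stem mm [16.7 52.4]
```

View pics/s7.png

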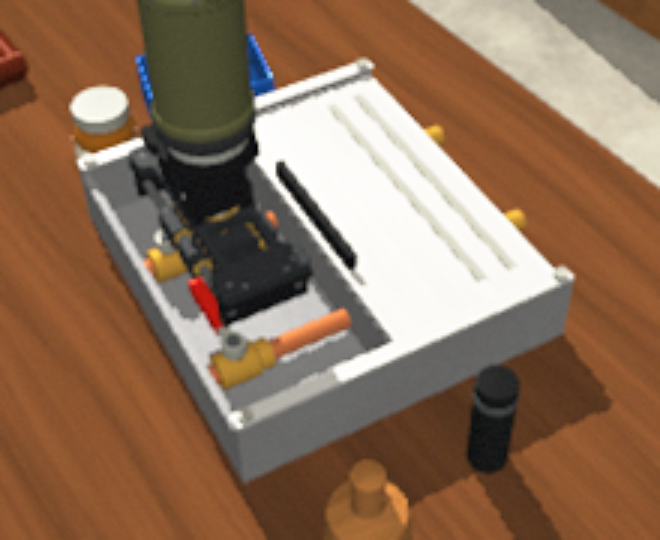

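The force is 12 N against the stop. I hold, back away from the lever, lift and look.

Call:
jog_arm(
  moves=[
    [0,0,0,0,0,0,0],
    [0,0,0,0,0,0,0],
    [0,0,0,0,0,0,0],
    [0,0,-0.8,0,0,0,0],
    [0,0,-1.4,-1,0,0,0],
    [0,0,-1.4,-4,0,0,0],
    [0,0,-1.4,-8,0,0,0],
    [0,0,0,-12,0,0,0],
    [0,0,3,-16,0,0,0],
    [0,0,4,-17,0,0,0],
    [0,0,4,-17,0,0,0],
    [0,0,4,-17,0,0,0],
  ],
)

```text
time_s: 8.98
tool_pos: [0.46, 0.0886, 0.2191]
tool_rot: [-179.6, 0.2, -96.1]
force: [-0.3, -0.7, -0.9]
grip_width: 0.0005
```

Run:
```python
from h import *
o=state()
im=viewer.read_camera("wrist")[:,:,::-1];p=viewer.camera_params("wrist"); cv2.imwrite("pics/w8.png",im)
hsv=cv2.cvtColor(im,cv2.COLOR_BGR2HSV)
M={"red":cv2.inRange(hsv,(0,180,90),(4,255,255))|cv2.inRange(hsv,(174,180,90),(180,255,255)),"blue":cv2.inRange(hsv,(105,150,80),(125,255,255))}
for k,m in M.items():
    n,l,s,c=cv2.connectedComponentsWithStats(m)
    for i in range(1,n):
        if s[i,4]>150:
            v,u=np.where(l==i); r=cv2.minAreaRect(np.c_[u,v].astype('float32')); b=ray(p,cv2.boxPoints(r),.058)
            d=max(b[1]-b[0],b[2]-b[1],key=np.linalg.norm); print(k,b.round(4).tolist(),"deg",np.degrees(np.arctan2(d[1],d[0])).round(1)%180+6.1)
cv2.imwrite("pics/t8.png",viewer.read_camera("top")[:,:,::-1])
```

```text
t 8.98 tcp [0.46   0.0886 0.2191] [-179.6    0.2  -96.1] F [-0.3 -0.7 -0.9] w 0.0
red [[0.4794, 0.1097, 0.058], [0.4916, 0.1081, 0.058], [0.4858, 0.0533, 0.058], [0.4736, 0.0543, 0.058]] deg 90.1
blue [[0.568, 0.1783, 0.058], [0.569, 0.1635, 0.058], [0.5129, 0.1627, 0.058], [0.5117, 0.1782, 0.058]] deg 6.900000000000011
```

View pics/w8.png

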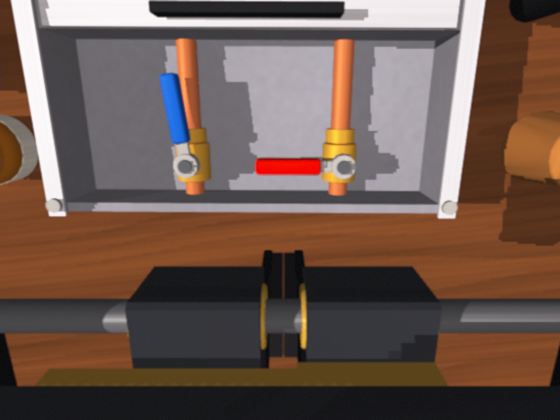

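View pics/t8.png

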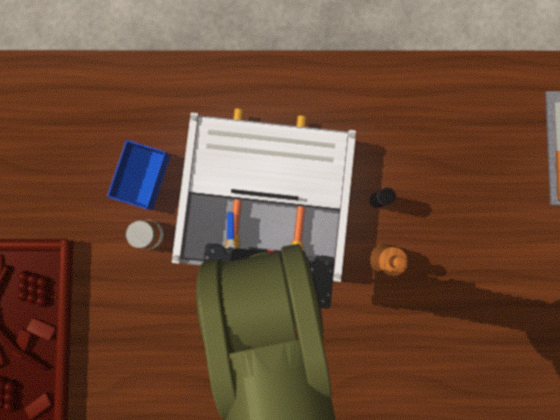

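The red lever is at 90° to the box (256–322, row 166) and the blue lever is unmoved. The cover is open, the other four items are where they stood, and the arm is free in the air. I hand in.

```bash
python3 -c "
from cell import env
print(env.sign_off())"
```

```text
the job is handed in; nothing more can be done
None
```

I pushed the cover aside by its rib until it hit its stop (19 N of push), then pushed the red handle round to its shut stop (12 N). I then lifted the arm clear and handed the job in at about 9 s; no verdict is reported.

Last checks, all from the camera images:
- **Red handle:** it measured 90.1° from the box's x axis, which is shut.
- **Blue handle:** its position was within about 1 mm of where it was before I touched the red one.
- **Cover:** it was still open. I worked out about 150 mm of travel from the finger positions, not from a direct measurement.
- **Mallet, torch, jar and tray:** they looked unmoved in the top view; I judged this by eye and did not measure it.
- **Arm:** it was clear of everything, with under 1.5 N of force on the tool.

No check failed or disagreed.

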